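Load a reel into the ribbon stand

TASK

Load the big empty reel into the ribbon stand: lift it out of the tray and stand it gently in the cradle between the two eye-posts, let go, then take the rod by its handle and thread it from the left end (the robot's left) through the first eye, the reel and the second eye until the handle's shoulder is fully home against the first eye, and let go. The posts are loose and lean to one side or the other, so feel for each eye gently, easing off and trying a little to the side when the rod meets wood, and never force it. Leave the other things on the table where they are.

Things in the scene. Friction and masses are not known exactly. Their poses are not given: they have to be found in the camera images.
- stand: ribbon stand, fixed: beech plank 110 x 200 x 20 mm (x, y, z) with two eye-posts (14 mm stem, ring on top) at y = +60 and -60 mm and a cradle between them. Origin at the centre of the plank's underside; y runs along the plank to the left post (within 0.25 rad of the robot's left), z up. The posts are loose in their sockets and lean along the stand's x; no reading tells the lean: feel or see it
- eye_left (a point): where the left eye's bore centre would be if its post stood upright (stand x 0, y +60, z 60 mm); does not follow the lean; axes as the stand's. The eye is a ring 36 mm outside, 14 mm bore along y, 14 mm thick: outer (left) face 7 mm along +y of this point. Leaning up to 0.18 rad about a pivot 52 mm below, its bore is up to 9.5 mm off along x, either way, and under 1 mm low
- eye_right (a point): the same for the right eye (stand x 0, y -60, z 60 mm), a ring of the same size; its inner face is 7 mm along +y of this point. The two posts lean independently of each other. Friction holds a post where it leans; 2 to 3 N sideways at the eye moves it (to 0.19 rad at most). Along y the posts do not give
- cradle (a point): the reel's centre when it stands on the plank midway between the posts (stand x 0, y 0, z 58 mm); axes as the stand's. Two strips on the plank along y, 8 mm high, 70 mm long and 54 mm apart, keep the reel from rolling. Each eye's inner face is 53 mm from this point along y
- reel: the big empty wooden reel, about 0.09 kg: two flat flanges 76 mm in diameter, 5 mm thick, 36 mm over both, hub 40 mm, bore 24 mm right through. Origin at its centre, y along its bore (either way round is right). It starts on its rim in the tray, centre 43 mm above the table; grip it from above across the two flanges (36 mm), 20 mm above its centre, clear of the bore
- rod: wooden rod, about 0.05 kg: round shaft 10 mm thick, 150 mm long, blunt tip (1.5 mm chamfer), and a dark square handle 16 x 16 x 55 mm. Origin on the axis at the shoulder between them; y points along the handle (0 to +55 mm), the shaft runs from 0 to -150 mm. Starts level on the brush rest, axis 30 mm above the table. Home, the origin is at stand y +67 mm and the tip is 16 mm beyond the right eye
- rod_tip (a point): centre of the rod's tip, 150 mm from the shoulder
- rod_grip (a point): point on the axis in the rod's handle, 30 mm from the shoulder, to grip from above across the flats (16 mm)
- rod_at_left (a point): point on the shaft's axis 7 mm from the shoulder; it lies in the left eye when the rod is home
- rod_at_right (a point): point on the shaft's axis 127 mm from the shoulder; it lies in the right eye when the rod is home
- tray: plywood tray, fixed, 66 x 180 mm (x, y), floor 5 mm thick, rim 15 mm high, holding the two reels on edge with their bores along its y; origin at the centre of its underside
- rest: plywood brush rest, fixed: plate with two notched bars 95 mm apart, 31 mm high at most, carrying the rod and a brush 45 mm beside it; origin on the table under the rod's shaft, y axis along the rod towards the handle
- small_reel: smaller reel beside the big one in the tray, 50 mm in diameter, 24 mm wide; leave it. Origin at its centre, 90 mm from the big reel's at the start
- brush: thin red paint brush on the rest, 140 mm long; leave it. Origin within its stem
- pencil_cup: white cup of pencils, 72 mm wide, 160 mm high with the pencils; leave it. Origin at the centre of its underside
- ink_jar: small glass jar with a black lid, 48 mm wide, 50 mm high; leave it. Origin under its centre
- scissors: brass scissors lying flat, 200 mm long; leave them. Origin near the pivot
- tape_roll: bare cardboard core lying flat, 68 mm outside, 24 mm high; leave it. Origin under its centre
- eraser: white eraser 52 x 22 x 13 mm; leave it. Origin under its centre
- card_box: flat cardboard box 65 x 95 x 24 mm; leave it. Origin under its centre
There are look-alikes about, which are no part of the job. Leave any red look-alike of the reel alone.

How it is judged:
By the outcome, as a careful person would: the job done as asked, in the order asked, and still so for the second after the job is handed in, with the robot touching nothing.
It also fails if it takes over 67 s, if anything falls off the work surface, if the arm or the gripper's body presses on something with over 40 N, if the wrist force passes 120 N, or if a joint passes its speed limit or range.

ROBOT

A 6-joint arm with a two-finger parallel gripper is mounted at the origin on the work surface. World frame = base frame: x ahead of the robot, y to its left, z up, the work surface at z = 0. Lengths are in mm, angles in rad, forces in N, time in s.
With the tool pointing down it reaches from about 350 to 725 mm from the base axis. Payload 4.3 kg.
Tool frame: the origin (TCP) lies midway between the tips of the shut fingers; the grasp point (between the pads) lies 19 mm behind it (robot.tcp_to_grasp is the distance from the TCP to the grasp point, in mm); z points along the fingers, y is the line along which they close (so a half turn about z gives the same grasp; the last joint's range is limited). The gripper opens to 85 mm and grips with 20 to 120 N. Pads are 22 mm wide; open, the fingers measure 114 mm over their backs; the gripper's body (76 mm by 85 mm) begins 54 mm behind the grasp point. The pads swing forward as they close: fully open they stand 13 mm farther back than shut.
Start: joints at [-1.279, 0.377, 0.081, 1.274, 0, 1.46], TCP at [224.883, -529.24, 231.329] pointing down, gripper open.
Joint ranges: [-2.72, 2.72], [-0.84, 1.66], [-1.02, 1.22], [-1.77, 2.12], [-1.37, 1.28], [-3.14, 3.14]. Speed limits (rad/s): [2.57, 2.57, 3.14, 3.14, 3.14, 3.14].

INTERFACE

Orientations are given as a unit quaternion [w, x, y, z].
In Python, from cell import robot gives the robot as it stands. The module is installed in compiled form; this text tells all that it offers.
- The arm moves only by the tool play_rows, never from a script. Its argument "series" is text: rows parted by semicolons, each of 7 numbers parted by spaces: the turn, a rotation vector about the tool's x, y, z in rad, then the shift along the tool's x, y, z in mm, then the finger opening in mm, from 0 to 85.4. In form: ax ay az tx ty tz jaw; .... A call has 1 to 20 rows; each row shifts and turns the commanded pose from where the row before left it, along the tool's axes as they then stand; what a row does not reach is not made up. A row lasts 1/10 s, in which the tool goes at most 50 mm and 8.59 degrees, less where a joint would pass 70% of its speed; a pose out of reach is approached as far as the arm can. A call with a gripper value outside its range is refused whole. The fingers move at their own pace and stop on an object; "squeeze" is the grip in N (left out, the last holds). Time passes only in rows, so rows that do not move let the fingers close. It gives the time, the measured TCP pose, the force, the opening and the grip force at its end, in the units of the state.
- robot.state(): the state, without advancing time (a new reading comes with each control period).
- robot.snapshot(name): name is "scene" or "side" or "wrist"; returns a dict with "color" (400x640x3 uint8, red, green, blue), "mtx" (3x3 intrinsics, pixels), "rvec" (rotation vector, rad) and "tvec" (3), from world to camera coordinates, as OpenCV has them. Camera axes: x right, y down, z forward; pixel columns grow to the right and rows downward; lengths in mm; the calibration is good to about 2 mm. A picture is of the moment at which its call begins. There is no depth.
- robot.sign_off(): hands the job in; it is judged then, once.
The state is a dict: "clock": time; "qpos": joint angles; "qvel": joint speeds; "joint_torque": joint torques, N m; "position": TCP position; "orientation": TCP orientation; "contact_force": force on the tool from outside, world axes, zero at the start; "moment": the same for the moment, N m; "gripper_width": finger opening in mm; "gripper_force": force on a finger pad.
Only numpy, scipy, OpenCV 4.12 (cv2) and the standard library are available. Lean on these libraries where they do the work, as an engineer would, in place of code of your own. Each camera call takes 0.05 s, during which the arm holds its last target. There are 200 camera calls.

## Working session

There is one attempt and no reset: what is moved stays moved. The work goes in short steps, Python scripts to look and compute and a tool call to move; the robot and the scene stay as the last step left them, time stands still between calls to the robot, and variables do not carry over. Pictures are saved under pics/ and viewed, at most 10 in all, crops included, and the job is handed in when it is done.

Besides the shell and the picture viewer there is one more tool, called after "Call:" by a JSON object that holds its "method" and its "body". play_rows: Moves the arm, as the interface text tells. Its arguments: {"type":"object","properties":{"series":{"type":"string"},"squeeze":{"type":"number"}},"required":["series"]}

```bash
mkdir -p pics
cat > h.py <<'E'
import numpy as np, cv2
from scipy.spatial.transform import Rotation as R
from cell import robot
def snap(n,f=None):
    s=robot.snapshot(n)
    if f: cv2.imwrite('pics/'+f,s['color'][:,:,::-1])
    return s
def ray(s,uv):
    Rm=cv2.Rodrigues(np.array(s['rvec'],float))[0]; t=np.array(s['tvec'],float).ravel()
    p=cv2.undistortPoints(np.array([[uv]],float),np.array(s['mtx'],float),None).ravel()
    return -Rm.T@t, Rm.T@np.array([p[0],p[1],1])
def onz(s,uv,z):
    c,d=ray(s,uv); return c+d*(z-c[2])/d[2]
def proj(s,P):
    return cv2.projectPoints(np.array(P,float).reshape(-1,3),np.array(s['rvec'],float),np.array(s['tvec'],float),np.array(s['mtx'],float),None)[0].reshape(-1,2)
def tri(s1,a,s2,b):
    c1,d1=ray(s1,a);c2,d2=ray(s2,b)
    k=np.linalg.lstsq(np.c_[d1,-d2],c2-c1,rcond=None)[0]
    p,q=c1+k[0]*d1,c2+k[1]*d2
    return (p+q)/2,np.linalg.norm(p-q)
def tool():
    st=robot.state(); w,x,y,z=st['orientation']; return np.array(st['position']),R.from_quat([x,y,z,w])
E
python3 - <<'E'
from h import *
import pickle
a=snap('scene');b=snap('side')
pickle.dump((a,b),open('ab.pkl','wb'))
for n,s in(('scene',a),('side',b)):
    cv2.imwrite(f'pics/{n}.png',cv2.resize(s['color'][:,:,::-1],(800,500)))
    c,d=ray(s,(320,200));print(n,c,d,s['mtx'][0])
p,r=tool();print(p,r.as_matrix().round(2),robot.state()['contact_force'])
E
```

```text
scene [1336.87657645 -505.6691586   938.01951211] [-0.63788495  0.40718637 -0.65369273] [421.72218708   0.         320.30763595]
side [-202.91632306  801.6796716   811.74235577] [ 0.56134148 -0.59334654 -0.57696902] [506.86843062   0.         321.68122261]
[ 224.71727421 -528.65418039  230.45012166] [[ 0.92  0.39 -0.  ]
 [ 0.39 -0.92  0.  ]
 [ 0.   -0.   -1.  ]] [0.2844737  0.55107605 0.67935136]
```

View pics/scene.png

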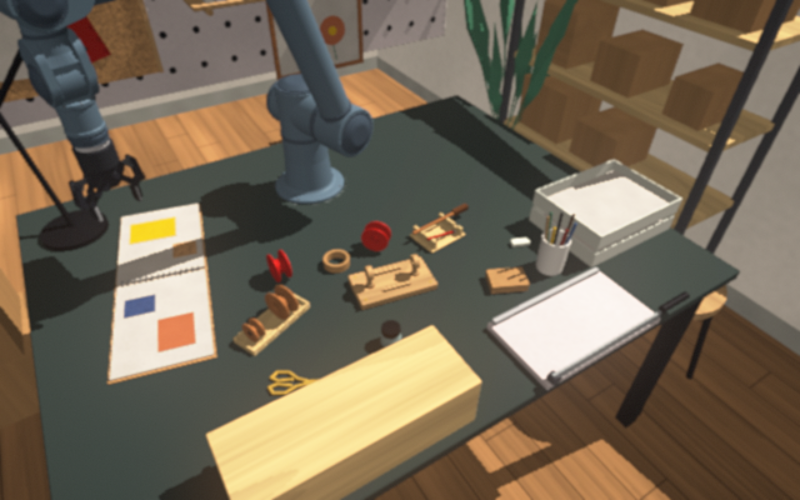

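View pics/side.png

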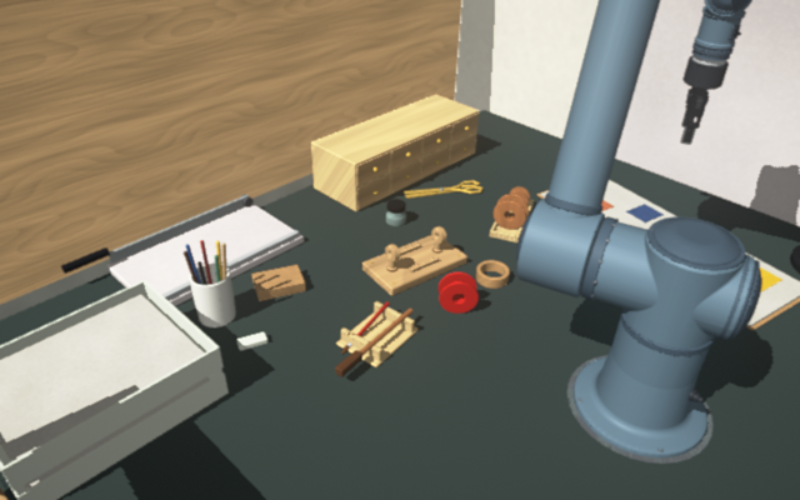

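The scene view shows the big reel near (283,300) in the tray, the stand at (393,283), the rod on its rest at (440,230) with its handle near (460,210), and red look-alikes at (279,265) and (376,236). The side view shows the stand at (413,262), the rest at (378,335), and the reel at (512,210), partly hidden. I'll enlarge both.

Run:
```python
from h import *
import pickle
a,b=pickle.load(open('ab.pkl','rb'))
ca=a['color'][155:295,180:380]; cb=b['color'][140:305,260:440]
A=cv2.resize(ca,None,fx=4,fy=4,interpolation=cv2.INTER_CUBIC)
cv2.imwrite('pics/ca.png',A[:,:,::-1])
B=cv2.resize(cb,None,fx=3.6,fy=3.6,interpolation=cv2.INTER_CUBIC)
cv2.imwrite('pics/cb.png',B[:,:,::-1])
for n,u,z in(('reel',(283,300),43),('stand',(393,283),20),('rest',(440,230),30)):
    print(n,onz(a,np.array(u)*.8,z))
for n,u,z in(('reel',(512,210),43),('stand',(413,262),20),('rest',(378,335),30)):
    print(n,onz(b,np.array(u)*.8,z))
```

```text
reel [ 473.16082233 -276.04545609   43.        ]
stand [538.37044042 -15.14454031  20.        ]
rest [436.50502383 199.04862067  30.        ]
reel [ 476.52349001 -291.94816246   43.        ]
stand [517.65852577  -0.86958791  20.        ]
rest [400.37591185 215.65044712  30.        ]
```

View pics/ca.png

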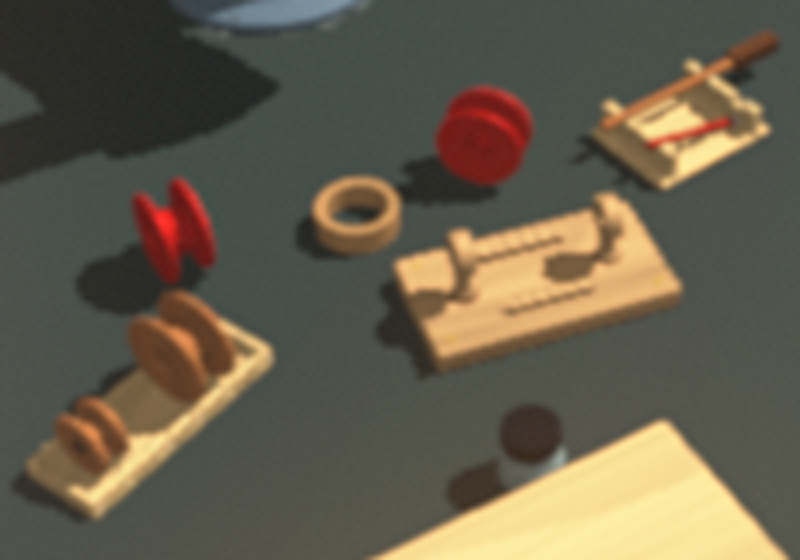

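View pics/cb.png

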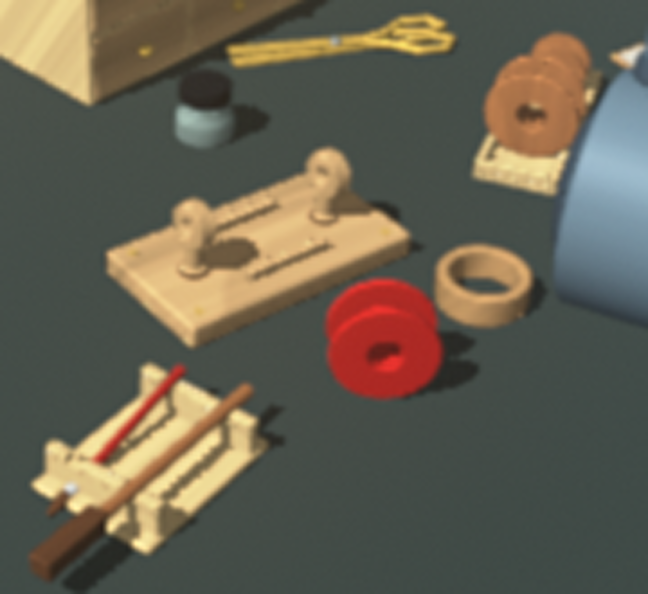

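The scene crop shows the stand's plank-top corners at (397,262), (617,195), (680,288) and (437,357). The reel's centre is near (183,345), the rod's shoulder at (735,60) and its tip at (605,123). The side crop shows the rod's tip at (250,388), its shoulder at (102,518), and the eyes at (194,220) and (328,172).

Run:
```python
from h import *
import pickle
a,b=pickle.load(open('ab.pkl','rb'))
A=lambda u:np.array([180+u[0]/4,155+u[1]/4]); B=lambda u:np.array([260+u[0]/3.6,140+u[1]/3.6])
ps=[onz(a,A(u),20)[:2] for u in((397,262),(617,195),(680,288),(437,357))]
qs=[onz(b,B(u),20)[:2] for u in((192,333),(108,254),(325,160),(408,236))]
for P in(ps,qs):
    print('stand',np.round(P,0).tolist(),np.mean(P,0))
print('tray',[onz(a,A(u),15)[:2].round() for u in((30,465),(97,507),(272,347),(208,305))])
print('reel',tri(a,A((183,345)),b,B((540,100))), onz(a,A((183,345)),43))
for u,v in(((735,60),(102,518)),((605,123),(250,388)),((773,40),(45,560))):
    print('rod',tri(a,A(u),b,B(v)),onz(a,A(u),30),onz(b,B(v),30))
print('eyes',tri(a,A((462,248)),b,B((328,172))),tri(a,A((610,212)),b,B((194,220))))
```

```text
stand [[458.0, -96.0], [481.0, 96.0], [598.0, 78.0], [564.0, -118.0]] [525.46105458  -9.97491892]
stand [[481.0, 99.0], [589.0, 79.0], [561.0, -129.0], [450.0, -97.0]] [520.27839932 -12.01974375]
tray [array([ 502., -408.]), array([ 561., -381.]), array([ 487., -217.]), array([ 420., -240.])]
reel (array([ 474.88690355, -283.15874937,   46.11053427]), np.float64(9.808137065871017)) [ 476.86409725 -279.59391346   43.        ]
rod (array([389.06804969, 277.09688596,  30.49354256]), np.float64(11.757062907415957)) [392.52323253 281.86710644  30.        ] [385.69975648 272.22355294  30.        ]
rod (array([406.26101031, 127.81439195,  32.44859505]), np.float64(9.271518798491838)) [407.44598077 132.52982138  30.        ] [405.66257328 121.65431691  30.        ]
rod (array([385.21299208, 324.22438922,  32.11704478]), np.float64(9.317552244415733)) [385.93124373 329.79307488  30.        ] [383.70909144 319.4319777   30.        ]
eyes (array([508.88055434, -66.7839623 ,  62.34553445]), np.float64(4.18496992790618)) (array([533.82219414,  49.87458955,  63.78075861]), np.float64(6.125308828630314))
```

Call:
{"method": "play_rows", "body": {"series": "0 0 0 41 -16 0 85;0 0 0 41 -16 0 85;0 0 0 41 -16 0 85;0 0 0 41 -16 0 85;0 0 0 41 -16 0 85;0 0 0 41 -16 0 85;0 0 0 41 -17 0 85;0 0 0 41 -17 0 85;0 0 0 0 0 0 85;0 0 0 0 0 0 85", "squeeze": 25}}

```text
clock: 1.1
position: [476.1, -280.4, 230.8]
orientation: [-0.0, 0.98, 0.201, -0.001]
contact_force: [0.5, 0.5, 0.0]
gripper_width: 85.1
gripper_force: 0.0
```

Run:
```python
from h import *
import pickle
w=snap('wrist');pickle.dump(w,open('w1.pkl','wb'))
cv2.imwrite('pics/w1.png',cv2.resize(w['color'][:,:,::-1],(800,500)))
p,r=tool();c,d=ray(w,(320,200));print(p,r.as_matrix().round(2),c,d,robot.state()['clock'])
```

```text
[ 475.52196784 -281.29194091  230.87561526] [[ 0.92  0.39 -0.  ]
 [ 0.39 -0.92  0.  ]
 [-0.   -0.   -1.  ]] [ 544.63574291 -250.84661835  373.6877229 ] [-0.269581   -0.11276747 -0.95635996] 1.15
```

View pics/w1.png

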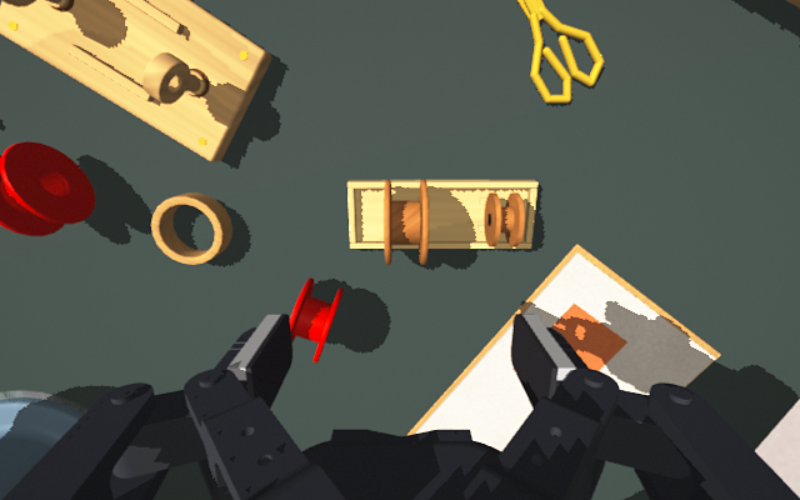

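The wrist view shows the tray level in the picture, corners (348,182) to (540,248). The big reel's flanges are at u = 384 to 428 and v = 180 to 264, so its centre is near (406,222).

Run:
```python
from h import *
import pickle
w=pickle.load(open('w1.pkl','rb'));p,r=tool()
S=lambda u:np.array(u)*.8
for n,u,z in(('reel',(406,222),50),('tl',(348,182),15),('tr',(538,181),15),('br',(540,248),15),('bl',(348,249),15),('f1t',(387,180),45),('f1b',(388,265),45),('f2t',(424,180),45),('f2b',(424,265),45)):
    q=onz(w,S(u),z);print(n,q.round(1),r.inv().apply(q-p).round(1))
```

```text
reel [ 479.1 -283.8   50. ] [  2.5   3.7 180.9]
tl [ 485.8 -221.8   15. ] [ 33.  -50.6 215.9]
tr [ 557.1 -385.9   15. ] [ 34.4 128.3 215.8]
br [ 500.1 -420.    15. ] [-31.4 137.4 215.8]
bl [ 424.2 -245.3   15. ] [-33.  -53.1 215.9]
f1t [ 505.6 -254.5   45. ] [ 38.3 -12.8 185.8]
f1b [ 434.3 -285.1   45. ] [-39.2 -12.5 185.9]
f2t [ 518.1 -283.8   45. ] [ 38.4  19.1 185.8]
f2b [ 447.4 -315.6   45. ] [-39.1  20.7 185.9]
```

Call:
{"method": "play_rows", "body": {"series": "0 0 0 0.5 4 20 75;0 0 0 0 0 35 70;0 0 0 0 0 35 70;0 0 0 0 0 35 70;0 0 0 0 0 30 70;0 0 0 0 0 20 70;0 0 0 0 0 11 70;0 0 0 0 0 5 60;0 0 0 0 0 0 50;0 0 0 0 0 0 34;0 0 0 0 0 0 34;0 0 0 0 0 0 34;0 0 0 0 0 0 34;0 0 0 0 0 0 34", "squeeze": 25}}

```text
clock: 2.55
position: [478.8, -285.5, 41.4]
orientation: [0.001, 0.98, 0.2, 0.001]
contact_force: [-0.1, 0.7, 6.4]
gripper_width: 36.0
gripper_force: 29.4
```

Call:
{"method": "play_rows", "body": {"series": "0 0 0 0 0 -8 34;0 0 0 0 0 -20 34;0 0 0 0 0 -40 34;0 0 0 0 0 -40 34;0 0 0 10 -15 -34 34;0 0 0 21 -34 0 34;0 0 0 21 -34 0 34;0 0 0 21 -34 0 34;0 0 0 21 -34 0 34;0 0 0 21 -34 0 34;0 0 0 21 -34 0 34;0 0 0.1 11 -16 0 34;0 0 0.1 0 0 0 34;0 0 0.1 0 0 0 34;0 0 0.1 0 0 0 34;0 0 0.117 0 0 0 34;0 0 0 0 0 0 34;0 0 0 0 0 0 34"}}

```text
clock: 4.35
position: [521.0, -10.9, 182.2]
orientation: [-0.0, 0.998, -0.056, -0.0]
contact_force: [0.3, -0.1, -1.4]
gripper_width: 35.9
gripper_force: 29.6
```

Run:
```python
from h import *
import pickle
w=snap('wrist');pickle.dump(w,open('w2.pkl','wb'))
cv2.imwrite('pics/w2.png',cv2.resize(w['color'][:,:,::-1],(800,500)))
p,r=tool();print(p,r.as_matrix().round(3),robot.state()['gripper_width'])
```

```text
[521.12162311 -10.95809122 182.24226212] [[ 0.994 -0.113 -0.   ]
 [-0.113 -0.994  0.   ]
 [-0.    -0.    -1.   ]] 35.776830379298524
```

View pics/w2.png

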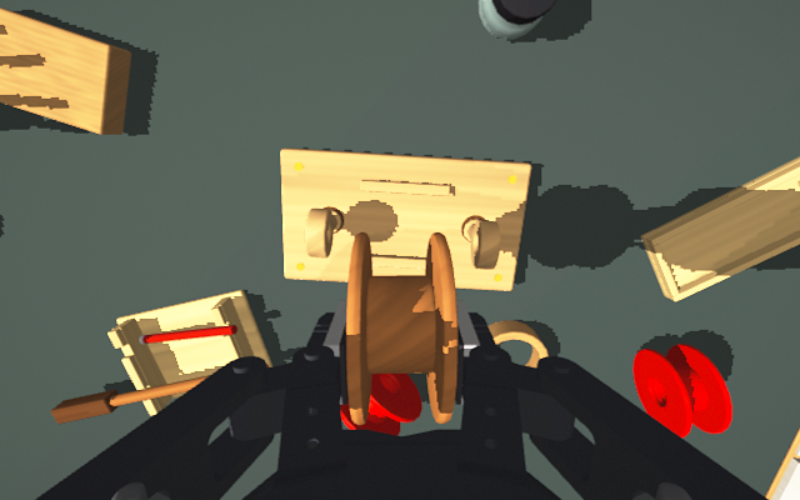

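The wrist view shows plank corners at (281,149), (531,165), (513,288) and (285,279). The screws are at (299,167), (513,180), (498,278) and (301,266), and the eyes' tops are at (318,232) and (487,243).

Run:
```python
from h import *
import pickle
w=pickle.load(open('w2.pkl','rb'));p,r=tool()
S=lambda u:np.array(u)*.8
def f(us,z): 
    P=np.array([onz(w,S(u),z) for u in us]);T=r.inv().apply(P-p);print(P[:,:2].round(1).tolist(),T[:,:2].round(1).tolist(),P.mean(0).round(1),T.mean(0).round(1));return P
P=f([(281,149),(531,165),(513,288),(285,279)],20)
Q=f([(299,167),(513,180),(498,278),(301,266)],20)
for A in(P,Q):
    d=(A[0]-A[1]+A[3]-A[2]);print('angle of stand y off tool -y:',(np.arctan2(d[0],d[1])),)
print(np.arctan2(.113,.994))
f([(318,232)],72);f([(487,243)],72)
f([(361,190),(449,194)],28);
m=cv2.inRange(cv2.cvtColor(w['color'],cv2.COLOR_RGB2HSV),(24,170,120),(34,255,255))
n,_,st,ce=cv2.connectedComponentsWithStats(m);print([(c*1.25).round(1).tolist() for c,s in zip(ce[1:],st[1:]) if s[4]>5])
```

```text
[[595.1, 75.7], [560.9, -118.4], [457.2, -101.4], [487.7, 94.4]] [[63.7, -94.4], [51.7, 102.3], [-53.2, 97.1], [-45.0, -100.9]] [525.2 -12.4  20. ] [  4.3   1.  162.2]
[[579.9, 64.3], [550.7, -103.9], [468.0, -88.8], [497.9, 78.4]] [[50.0, -81.4], [39.9, 89.0], [-43.9, 83.3], [-33.1, -86.1]] [524.1 -12.5  20. ] [  3.2   1.2 162.2]
angle of stand y off tool -y: 0.1644873883247193
angle of stand y off tool -y: 0.17447625863219246
0.11319612729822567
[[537.6, 45.5]] [[10.1, -58.0]] [537.6  45.5  72. ] [ 10.1 -58.  110.2]
[[516.6, -70.2]] [[2.3, 59.4]] [516.6 -70.2  72. ] [  2.3  59.4 110.2]
[[557.4, 17.2], [546.5, -51.3]] [[32.9, -32.0], [29.9, 37.2]] [552.  -17.1  28. ] [ 31.4   2.6 154.2]
[[298.1, 165.7], [511.9, 178.8], [300.0, 266.0], [497.6, 277.4]]
```

Call:
{"method": "play_rows", "body": {"series": "0 0 0.058 3.3 1.2 0 34;0 0 0 0 0 30 34;0 0 0 0 0 30 34;0 0 0 0 0 25 34;0 0 0 0 0 18 34;0 0 0 0 0 10 34;0 0 0 0 0 4 34;0 0 0 0 0 3 34;0 0 0 0 0 2 34;0 0 0 0 0 0 34;0 0 0 0 0 0 34"}}

```text
clock: 5.5
position: [523.9, -19.5, 60.9]
orientation: [-0.003, 0.997, -0.081, 0.001]
contact_force: [-0.7, -0.5, -0.9]
gripper_width: 36.4
gripper_force: 29.6
```

Run:
```python
from h import *
p,r=tool();st=robot.state();print(p,r.as_matrix().round(3)[0],np.round(st['contact_force'],1))
a=snap('scene');b=snap('side')
A=cv2.resize(a['color'][185:260,260:370],(800,545),interpolation=cv2.INTER_CUBIC)
B=cv2.resize(b['color'][160:250,280:390],(660,540),interpolation=cv2.INTER_CUBIC)
cv2.imwrite('pics/d.png',cv2.resize(np.vstack([A[:,:660],B])[:,:,::-1],(366,600)))
```

```text
[523.91428322 -19.48396886  60.92994903] [ 0.987 -0.161  0.002] [-0.7 -0.5 -0.9]
```

View pics/d.png

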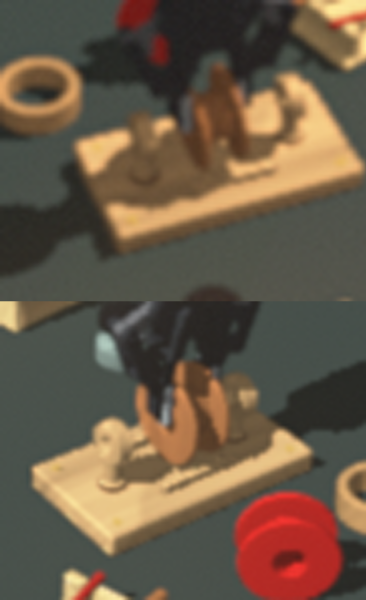

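The reel is about 4 mm above the plank between the posts, but sits about 7 mm toward the right one. I'll correct that before lowering.

Call:
{"method": "play_rows", "body": {"series": "0 0 0.008 -1 -4 0 34;0 0 0 0 -3 0 34;0 0 0 0 0 0 34;0 0 0 0 0 1 34;0 0 0 0 0 0 34"}}

```text
clock: 6.1
position: [522.5, -17.8, 59.2]
orientation: [-0.005, 0.997, -0.081, 0.0]
contact_force: [0.0, 0.0, -0.3]
gripper_width: 35.7
gripper_force: 29.6
```

Run:
```python
from h import *
st=robot.state();print(np.round(st['qpos'],3),np.round(st['qvel'],3),np.round(st['joint_torque'],2),st['position'],np.round(st['moment'],2),st['clock'],np.round(tool()[1].as_matrix(),3))
```

```text
[-0.162  0.393 -0.368  0.811  0.011  3.142] [ 0.001 -0.     0.001  0.003  0.     0.001] [ 0.000e+00 -4.341e+01  2.318e+01 -4.000e-02  4.000e-02  0.000e+00] [522.47691159 -17.77962115  59.195287  ] [ 0.02 -0.01 -0.03] 6.1 [[ 0.987 -0.161  0.001]
 [-0.161 -0.987  0.011]
 [-0.    -0.011 -1.   ]]
```

Call:
{"method": "play_rows", "body": {"series": "0 0 0 0 -2 0 34;0 0 0 0 0 0 34;0 0 0 0 0 0 34"}}

```text
clock: 6.4
position: [522.8, -16.8, 59.4]
orientation: [-0.006, 0.997, -0.08, 0.0]
contact_force: [-0.0, 1.0, 0.3]
gripper_width: 35.7
gripper_force: 29.6
```

Run:
```python
from h import *
st=robot.state();print(np.round(st['qpos'],3),np.round(st['qvel'],3),np.round(st['joint_torque'],2),st['position'],np.round(st['moment'],2),st['clock'],np.round(tool()[1].as_matrix(),3))
```

```text
[-0.16   0.393 -0.367  0.811  0.012  3.142] [-0.002  0.001  0.002  0.002  0.001  0.   ] [ 2.000e-02 -4.334e+01  2.311e+01  0.000e+00  5.000e-02  0.000e+00] [522.7931449  -16.78561461  59.37762052] [-0.   -0.04 -0.03] 6.4 [[ 0.987 -0.16   0.002]
 [-0.16  -0.987  0.011]
 [-0.    -0.012 -1.   ]]
```

Joint 6 is at its limit, which caused the drift. I'll back the yaw off about 0.03 rad, level the tool and recentre.

Call:
{"method": "play_rows", "body": {"series": "-0.012 0 -0.04 0 0 0 34;0 0 0 0.5 -2.5 0 34;0 0 0 0 -2 0 34;0 0 0 0 0 0 34;0 0 0 0 0 0 34"}}

```text
clock: 6.9
position: [523.8, -12.4, 59.4]
orientation: [0.0, 0.998, -0.06, 0.0]
contact_force: [0.2, 0.4, -1.5]
gripper_width: 35.9
gripper_force: 29.6
```

Run:
```python
from h import *
st=robot.state();print(np.round(st['qpos'],3),st['position'],np.round(tool()[1].as_matrix(),3))
```

```text
[-0.144  0.395 -0.364  0.812 -0.     3.118] [523.84191302 -12.37800664  59.39400231] [[ 0.993 -0.12   0.   ]
 [-0.12  -0.993 -0.   ]
 [ 0.     0.    -1.   ]]
```

Call:
{"method": "play_rows", "body": {"series": "0 0 0.018 0 0 1 34;0 0 0 0 0 1 34;0 0 0 0 0 0.5 34;0 0 0 0 0 0 34"}}

```text
clock: 7.3
position: [523.6, -12.4, 56.7]
orientation: [0.0, 0.998, -0.069, -0.0]
contact_force: [0.4, -0.4, -0.3]
gripper_width: 36.1
gripper_force: 29.6
```

Call:
{"method": "play_rows", "body": {"series": "0 0 0 0 0 0.6 34;0 0 0 0 0 0.6 34;0 0 0 0 0 0 34"}}

```text
clock: 7.6
position: [524.3, -12.5, 56.3]
orientation: [0.0, 0.998, -0.069, 0.001]
contact_force: [-0.4, -0.4, 4.6]
gripper_width: 35.7
gripper_force: 27.6
```

Call:
{"method": "play_rows", "body": {"series": "0 0 0 0 0 0 40;0 0 0 0 0 0 46;0 0 0 0 0 0 52;0 0 0 0 0 0 52;0 0 0 0 0 -10 52;0 0 0 0 0 -25 52;0 0 0 0 0 -40 52;0 0 0 0 0 -40 60;0 0 0 -20 0 -10 60;0 0 0 -40 0 0 60;0 0 0 -20 0 0 60;0 0 0 0 0 0 60;0 0 0 0 0 0 60"}}

```text
clock: 8.9
position: [445.2, -1.4, 181.4]
orientation: [0.0, 0.998, -0.069, 0.001]
contact_force: [0.3, 0.0, -0.3]
gripper_width: 60.0
gripper_force: 0.0
```

Run:
```python
from h import *
import pickle
w=snap('wrist');pickle.dump(w,open('w3.pkl','wb'))
cv2.imwrite('pics/w3.png',cv2.resize(w['color'][:,:,::-1],(800,500)))
p,r=tool();print(p,r.as_matrix().round(3),robot.state()['qpos'],ray(w,(0,0))[0])
```

```text
[445.81686137  -1.54834349 181.28606155] [[ 0.99  -0.138  0.002]
 [-0.138 -0.99  -0.001]
 [ 0.002  0.    -1.   ]] [-1.45628062e-01  1.40248411e-01 -3.66571639e-01  1.06172583e+00
 -4.43331047e-04  3.13445035e+00] [518.51667497 -10.80801154 324.56340479]
```

View pics/w3.png

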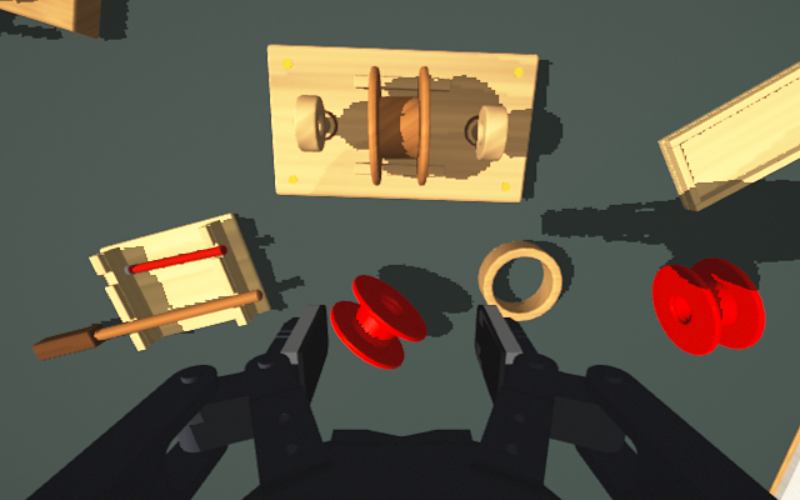

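The wrist view from above shows the reel upright in the cradle. The screws are at (287,64), (519,72), (505,187) and (293,180). The left ring spans v = 96 to 152 at u = 311, and the right ring v = 107 to 159 at u = 493. The rod's tip is at (259,296), its shoulder at (98,335), and its handle end at (36,352).

```bash
cat > m.py <<'E'
from h import *
import pickle
w=pickle.load(open('w3.pkl','rb'))
im=w['color'];hsv=cv2.cvtColor(im,cv2.COLOR_RGB2HSV)
S=lambda u:np.array(u)*.8
m=cv2.inRange(hsv,(24,170,120),(34,255,255))
n,_,st,ce=cv2.connectedComponentsWithStats(m)
C=[c for c,s in zip(ce[1:],st[1:]) if s[4]>5];print((np.array(C)*1.25).round(1).tolist())
Q=np.array([onz(w,S(u),20) for u in((287.5,64),(518.5,72),(505.5,187),(293,180))])
c=Q.mean(0)[:2];d=(Q[0]-Q[1]+Q[3]-Q[2])[:2];y=d/np.linalg.norm(d);x=np.array([y[1],-y[0]])
print('stand',c,np.arctan2(y[0],y[1]),(Q[:,:2]-c)@np.c_[x,y])
def F(u,z): q=onz(w,S(u),z)[:2];return ((q-c)@np.c_[x,y]).round(1)
for n,u in(('L',(311,96)),('L',(311,152)),('L',(311,124)),('R',(493,107)),('R',(493,159)),('R',(493,133))):print(n,F(u,60),F(u,66))
for n,u in(('reel',(374,126)),('reel',(424,126)),('reel',(399,67)),('reel',(399,185))):print(n,F(u,60))
T=[onz(w,S(u),30) for u in((259,296),(98,335),(36,350))]
print(np.round(T,1),np.linalg.norm(T[0]-T[1]))
e=T[2]-T[0];print('rod angle',np.arctan2(e[0],e[1]))
p,r=tool();print(p)
E
python3 m.py
```

```text
[[286.4, 63.0], [517.8, 71.8], [292.1, 179.1], [505.1, 186.5]]
stand [524.34849778 -12.22790424] 0.16990286503127475 [[ 42.16565252  85.02374229]
 [ 42.28643479 -85.20376074]
 [-42.28643479 -85.00469899]
 [-42.16565252  85.18471744]]
L [17.3 59.6] [16.8 58.3]
L [-18.2  60.9] [-17.9  59.5]
L [-0.1 60.2] [-0.2 58.9]
R [ 14.4 -59.7] [ 13.9 -58.4]
R [-18.8 -63.1] [-18.5 -61.7]
R [ -1.9 -61.4] [ -2. -60.]
reel [ 0.  18.3]
reel [  1.1 -15. ]
reel [36.4  2.8]
reel [-38.5   0.5]
[[406.8 125.6  30. ]
 [390.2 273.7  30. ]
 [383.5 333.3  30. ]] 149.0448810626321
rod angle -0.11173908665552598
[445.81686137  -1.54834349 181.28606155]
```

Call:
{"method": "play_rows", "body": {"series": "0 0 -0.145 0 0 0 60;0 0 -0.145 0 0 0 60;0 0 -0.145 0 0 0 60;0 0 -0.145 0 0 0 60;0 0 -0.145 0 0 0 60;0 0 -0.145 0 0 0 60;0 0 -0.145 0 0 0 60;0 0 -0.145 0 0 0 50;0 0 -0.145 0 0 0 40;0 0 -0.195 0 0 0 40;0 0 0 36 -15 0 40;0 0 0 36 -15 0 40;0 0 0 36 -15 0 40;0 0 0 36 -15 0 40;0 0 0 36 -15 0 40;0 0 0 36 -15 0 40;0 0 0 36 -15 0 40;0 0 0 34 -16 0 40"}}

```text
clock: 10.75
position: [400.4, 308.4, 180.5]
orientation: [0.0, 0.791, 0.612, 0.001]
contact_force: [1.0, -0.1, 0.3]
gripper_width: 40.0
gripper_force: 0.0
```

Call:
{"method": "play_rows", "body": {"series": "0 0 -0.145 0 0 0 40;0 0 -0.145 0 0 0 40;0 0 -0.145 0 0 0 40;0 0 -0.145 0 0 0 40;0 0 -0.145 0 0 0 40;0 0 -0.145 0 0 0 40;0 0 -0.145 0 0 0 40;0 0 -0.145 0 0 0 40;0 0 -0.145 0 0 0 40;0 0 -0.145 0 0 0 40;0 0 -0.145 0 0 0 40;0 0 -0.145 0 0 0 40;0 0 -0.145 0 0 0 40;0 0 -0.145 0 0 0 40;0 0 -0.145 0 0 0 40;0 0 -0.145 0 0 0 40;0 0 -0.145 0 0 0 40;0 0 -0.145 0 0 0 40;0 0 -0.145 0 0 0 40;0 0 -0.145 0 0 0 40"}}

```text
clock: 12.75
position: [400.8, 306.6, 180.4]
orientation: [0.0, -0.514, 0.857, -0.0]
contact_force: [0.1, -0.5, -0.4]
gripper_width: 40.0
gripper_force: 0.0
```

Run:
```python
from h import *
st=robot.state();p,r=tool();print(np.round(st['qpos'],3),p,st['clock'])
M=r.as_matrix();print(M.round(3),'yaw',np.arctan2(M[1,0],M[0,0]))
import pickle
w=pickle.load(open('w3.pkl','rb'))
g=cv2.cvtColor(w['color'],cv2.COLOR_RGB2GRAY)
for u in(249,394):print(u,g[70:132,u-2:u+3].mean(1).astype(int).tolist())
```

```text
[ 0.528  0.257 -0.222  1.092 -0.    -0.553] [400.75120149 306.64481574 180.39296259] 12.75
[[-0.471 -0.882  0.001]
 [-0.882  0.471 -0.   ]
 [-0.    -0.001 -1.   ]] yaw -2.060746791814287
249 [209, 213, 217, 219, 223, 217, 151, 128, 150, 162, 174, 184, 194, 201, 205, 209, 213, 217, 218, 217, 212, 209, 207, 205, 204, 203, 202, 203, 205, 205, 209, 211, 213, 215, 214, 210, 207, 202, 199, 196, 194, 192, 189, 187, 185, 184, 180, 176, 168, 146, 127, 174, 232, 229, 228, 229, 229, 229, 227, 227, 226, 226]
394 [196, 189, 123, 123, 119, 114, 101, 103, 104, 104, 104, 103, 102, 101, 113, 146, 164, 172, 180, 187, 195, 202, 207, 212, 217, 220, 223, 226, 228, 230, 231, 232, 233, 233, 231, 228, 223, 220, 218, 215, 212, 209, 207, 205, 205, 204, 205, 204, 199, 193, 185, 178, 172, 168, 166, 164, 156, 132, 127, 183, 222, 219]
```

Call:
{"method": "play_rows", "body": {"series": "0 0 -0.145 0 0 0 40;0 0 -0.145 0 0 0 40;0 0 -0.145 0 0 0 40;0 0 -0.167 0 0 0 40;0 0 0 1.5 14.3 10 40;0 0 0 0 0 30 40;0 0 0 0 0 40 40;0 0 0 0 0 30 40;0 0 0 0 0 10 40;0 0 0 0 0 0 40"}}

```text
clock: 13.75
position: [384.9, 302.8, 59.2]
orientation: [0.002, 0.738, -0.675, -0.0]
contact_force: [-0.7, 0.1, 1.0]
gripper_width: 39.9
gripper_force: 0.0
```

Run:
```python
from h import *
import pickle
w=snap('wrist');pickle.dump(w,open('w4.pkl','wb'))
hsv=cv2.cvtColor(w['color'],cv2.COLOR_RGB2HSV)
p,r=tool();M=r.as_matrix();print(p,np.arctan2(M[1,0],M[0,0]))
s=proj(w,[[390.2,273.7,30],[386.8,303.5,30],[406.8,125.6,30]]);print(s)
cv2.imwrite('pics/w4.png',w['color'][:,:,::-1])
```

```text
[385.9004895  303.42167305  60.61704909] -1.481752561055799
[[ 317.46214009  185.88698785]
 [ 318.78377724  233.13529824]
 [ 309.06107936 -138.11301059]]
```

View pics/w4.png

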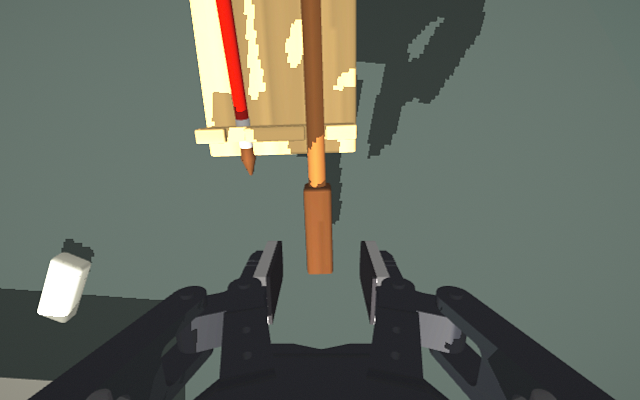

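The wrist view shows the handle centred between the fingers, with the shoulder at (317,186), where it was predicted. I'll descend and grip.

Call:
{"method": "play_rows", "body": {"series": "0 0 -0.02 0 -0.5 20 40;0 0 0 0 0 20 40;0 0 0 0 0 7 40;0 0 0 0 0 3 40;0 0 0 0 0 0 30;0 0 0 0 0 0 20;0 0 0 0 0 0 10;0 0 0 0 0 0 10;0 0 0 0 0 0 10;0 0 0 0 0 0 10", "squeeze": 40}}

```text
clock: 14.8
position: [386.6, 303.6, 11.1]
orientation: [-0.001, 0.745, -0.667, 0.0]
contact_force: [-0.0, 0.3, 3.4]
gripper_width: 15.1
gripper_force: 42.9
```

Run:
```python
from h import *
st=robot.state();p,r=tool();M=r.as_matrix();print(p,np.arctan2(M[1,0],M[0,0]),M[:,2].round(3),np.round(st['contact_force'],1))
```

```text
[386.55105512 303.63658636  11.14645975] -1.461494502418821 [ 0.002  0.001 -1.   ] [-0.   0.3  3.4]
```

Run:
```python
from h import *
import pickle
a,b=pickle.load(open('ab.pkl','rb'))
print('cup',tri(a,(442,205),b,(170,240)),onz(a,(440,212),20),'pencils',tri(a,(452,175),b,(155,200)))
print('box',onz(a,(507*.8,279*.8),24),onz(b,(279*.8,281*.8),24),'eraser',onz(a,(519*.8,242*.8),10))
```

```text
cup (array([683.56419048, 378.10338024,  37.56607801]), np.float64(3.52782216327465)) [693.28025691 367.0630457   20.        ] pencils (array([685.63596686, 390.01513291, 157.00566048]), np.float64(3.41607218579918))
box [678.08009687 233.78338533  24.        ] [656.71611082 242.93878387  24.        ] eraser [572.71697427 370.26495693  10.        ]
```

Call:
{"method": "play_rows", "body": {"series": "0 0 0 0 0 -5 10;0 0 0 0 0 -20 10;0 0 0 0 0 -40 10;0 0 0 0 0 -40 10;0 0 0 0 0 -30 10;0 0 0 0 0 0 10"}}

```text
clock: 15.4
position: [388.1, 304.6, 149.8]
orientation: [-0.003, 0.745, -0.668, 0.001]
contact_force: [-0.2, 0.7, -1.0]
gripper_width: 15.2
gripper_force: 42.3
```

Call:
{"method": "play_rows", "body": {"series": "0 0 0 16 -35.5 0 10;0 0 0 16 -35.5 0 10;0 0 0 16 -35.5 0 10;0 0 0 16 -35.5 0 10;0 0 0 15 -35.5 0 10;0 0 0.1 0 0 0 10;0 0 0.1 0 0 0 10;0 0 0.1 0 0 20 10;0 0 0 0 0 30 10;0 0 0 0 0 30 10;0 0 0 0 0 15 10;0 0 0 0 0 0 10;0 0 0 0 0 0 10"}}

```text
clock: 16.7
position: [569.8, 243.6, 49.7]
orientation: [-0.001, -0.636, 0.771, 0.0]
contact_force: [0.2, -0.9, -0.3]
gripper_width: 15.3
gripper_force: 42.3
```

```bash
cat > rod.py <<'E'
from h import *
c=np.array([524.35,-12.23]);a=0.17
Y=np.array([np.sin(a),np.cos(a)]);X=np.array([Y[1],-Y[0]])
def rep(gx=30.,gz=19.,k=1):
    P=[];
    st=robot.state();p,r=tool();M=r.as_matrix();tx=M[:,0]
    g=p-M[:,2]*gz; s=g+tx*gx; tip=s+tx*150
    f=lambda q:np.round([(q[:2]-c)@X,(q[:2]-c)@Y,q[2]],1)
    print('t',st['clock'],'yaw',np.arctan2(M[1,0],M[0,0]).round(4),'z',M[:,2].round(4),'tipSTAND',f(tip),'shoulder',f(s),'tcp',p.round(1))
    F=np.array(st['contact_force']);print('F stand',np.round([F[:2]@X,F[:2]@Y,F[2]],2),'q6',round(st['qpos'][5],2))
if __name__=='__main__': rep()
E
python3 rod.py
```

```text
t 16.7 yaw -1.7617 z [-0.0022 -0.0011 -1.    ] tipSTAND [-2.2 79.9 69. ] shoulder [  0.9 229.9  68.7] tcp [569.8 243.6  49.7]
F stand [ 0.31 -0.87 -0.35] q6 -1.08
```

Call:
{"method": "play_rows", "body": {"series": "0 0 0 0 -3 5 10;0 0 0 0 0 4 10;0 0 0 0 0 0 10;0 0 0 0 0 0 10"}}

```text
clock: 17.1
position: [573.9, 243.4, 41.8]
orientation: [0.0, -0.637, 0.771, -0.0]
contact_force: [0.3, 0.3, -1.0]
gripper_width: 15.3
gripper_force: 42.3
```

Run:
```python
from rod import *
import pickle
rep()
a=snap('scene');b=snap('side');pickle.dump((a,b),open('ab2.pkl','wb'));rep()
p,r=tool();M=r.as_matrix();g=p-M[:,2]*19;s=g+M[:,0]*30;t=s+M[:,0]*150
W=lambda x,y,z:np.r_[c+x*X+y*Y,z]
out=[]
for v in(a,b):
    u=proj(v,[s,t,W(.5,67,60),W(.5,53,60)]);print(u.round(1).tolist())
    u0=u[1].astype(int);x0,y0=u0[0]-30,u0[1]-25
    k=12;I=cv2.resize(v['color'][y0:y0+50,x0:x0+60],None,fx=k,fy=k,interpolation=cv2.INTER_CUBIC)[:, :, ::-1].copy()
    for q,col in zip(u,((255,0,0),(255,0,0),(0,255,0),(0,255,0))):
        cv2.circle(I,tuple(((q-[x0,y0]+.5)*k).astype(int)),3,col,-1)
    out.append(cv2.resize(I,(400,333)))
cv2.imwrite('pics/t.png',np.hstack(out))
```

```text
t 17.1 yaw -1.7616 z [ 5.e-04 -3.e-04 -1.e+00] tipSTAND [ 1.8 80.4 60.9] shoulder [  5.  230.4  60.8] tcp [573.9 243.4  41.8]
F stand [ 0.27  0.39 -1.01] q6 -1.08
t 17.2 yaw -1.7616 z [ 7.e-04 -3.e-04 -1.e+00] tipSTAND [ 1.9 80.4 61. ] shoulder [  5.  230.4  60.9] tcp [574.  243.5  41.9]
F stand [-0.49 -0.08 -0.62] q6 -1.08
[[380.1, 196.9], [337.1, 207.7], [332.9, 208.7], [328.8, 209.8]]
[[254.1, 223.8], [306.3, 203.9], [311.0, 202.7], [315.4, 200.9]]
```

View pics/t.png

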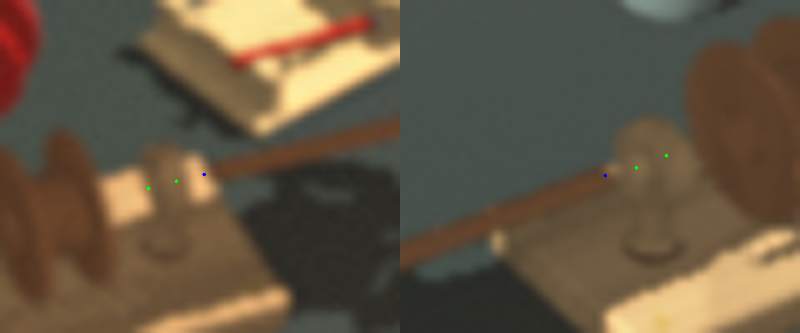

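The last view shows the rod's tip just outside the left eye in both cameras, close to the predicted axis. From here I go by feel.

Call:
{"method": "play_rows", "body": {"series": "0 0 0 4 1 0.8 10;0 0 0 5 0 0 10;0 0 0 1 0 0 10;0 0 0 1 0 0 10;0 0 0 1 0 0 10;0 0 0 1 0 0 10;0 0 0 0 0 0 10"}}

```text
clock: 17.9
position: [570.3, 230.7, 40.8]
orientation: [-0.0, -0.637, 0.771, -0.0]
contact_force: [-0.1, -0.1, -0.7]
gripper_width: 15.0
gripper_force: 42.3
```

```bash
python3 rod.py
```

```text
t 17.9 yaw -1.7616 z [ 1.e-04 -4.e-04 -1.e+00] tipSTAND [ 0.4 67.3 59.9] shoulder [  3.6 217.3  59.8] tcp [570.3 230.7  40.8]
F stand [-0.13 -0.09 -0.67] q6 -1.1
```

Call:
{"method": "play_rows", "body": {"series": "0 0 0 1 0 0 10;0 0 0 1 0 0 10;0 0 0 1 0 0 10;0 0 0 0 0 0 10"}}

```text
clock: 18.3
position: [569.7, 227.7, 40.7]
orientation: [-0.0, -0.636, 0.771, -0.0]
contact_force: [-0.3, -0.4, -0.9]
gripper_width: 15.2
gripper_force: 42.3
```

```bash
python3 rod.py
```

```text
t 18.3 yaw -1.7617 z [-0.e+00 -5.e-04 -1.e+00] tipSTAND [ 0.3 64.2 59.8] shoulder [  3.5 214.2  59.8] tcp [569.7 227.7  40.7]
F stand [-0.24 -0.44 -0.94] q6 -1.1
```

Call:
{"method": "play_rows", "body": {"series": "0 0 0 1 0 0 10;0 0 0 1 0 0 10;0 0 0 1 0 0 10;0 0 0 1 0 0 10;0 0 0 1 0 0 10;0 0 0 0 0 0 10"}}

```text
clock: 18.9
position: [568.8, 222.8, 40.8]
orientation: [-0.0, -0.636, 0.771, -0.0]
contact_force: [0.1, -0.1, -0.8]
gripper_width: 15.4
gripper_force: 42.3
```

```bash
python3 rod.py
```

```text
t 18.9 yaw -1.7618 z [ 1.e-04 -5.e-04 -1.e+00] tipSTAND [ 0.2 59.2 59.8] shoulder [  3.4 209.2  59.8] tcp [568.8 222.8  40.8]
F stand [ 0.1  -0.06 -0.84] q6 -1.11
```

Call:
{"method": "play_rows", "body": {"series": "0 0 0 2 0 0 10;0 0 0 4 0 0 10;0 0 0 4 0 0 10;0 0 0 4 0 0 10;0 0 0 4 0 0 10;0 0 0 4 0 0 10;0 0 0 4 0 0 10;0 0 0 4 0 0 10;0 0 0 4 0 0 10;0 0 0 2 0 0 10;0 0 0 2 0 0 10;0 0 0 2 0 0 10;0 0 0 2 0 0 10;0 0 0 2 0 0 10;0 0 0 0 0 0 10"}}

```text
clock: 20.4
position: [560.4, 179.5, 40.8]
orientation: [-0.0, -0.636, 0.771, -0.0]
contact_force: [1.3, -0.1, -0.2]
gripper_width: 15.1
gripper_force: 42.3
```

```bash
python3 rod.py
```

```text
t 20.4 yaw -1.7618 z [ 1.e-04 -5.e-04 -1.e+00] tipSTAND [-0.7 15.1 59.9] shoulder [  2.5 165.1  59.8] tcp [560.4 179.5  40.8]
F stand [ 1.31  0.09 -0.21] q6 -1.18
```

Call:
{"method": "play_rows", "body": {"series": "0 0 0 2 -0.8 0 10;0 0 0 4 0 0 10;0 0 0 4 0 0 10;0 0 0 4 0 0 10;0 0 0 4 0 0 10;0 0 0 4 0 0 10;0 0 0 4 0 0 10;0 0 0 4 0 0 10;0 0 0 4 0 0 10;0 0 0 4 0 0 10;0 0 0 4 0 0 10;0 0 0 4 0 0 10;0 0 0 4 0 0 10;0 0 0 4 0 0 10;0 0 0 4 0 0 10;0 0 0 0 0 0 10"}}

```text
clock: 22.0
position: [550.1, 122.1, 40.8]
orientation: [-0.0, -0.636, 0.771, -0.0]
contact_force: [-0.1, -0.3, -0.7]
gripper_width: 15.0
gripper_force: 42.3
```

```bash
python3 rod.py
```

```text
t 22.0 yaw -1.7622 z [-1.e-04 -7.e-04 -1.e+00] tipSTAND [ -1.2 -43.2  59.9] shoulder [  2.  106.7  59.8] tcp [550.1 122.1  40.8]
F stand [-0.04 -0.27 -0.67] q6 -1.27
```

Free so far, with the tip at stand y = −43. I'll feel for the right eye.

Call:
{"method": "play_rows", "body": {"series": "0 0 0 3 0 0 10;0 0 0 3 0 0 10;0 0 0 2 0 0 10;0 0 0 1 0 0 10;0 0 0 1 0 0 10;0 0 0 1 0 0 10;0 0 0 1 0 0 10;0 0 0 0 0 0 10"}}

```text
clock: 22.8
position: [547.9, 110.7, 40.8]
orientation: [-0.0, -0.637, 0.771, -0.0]
contact_force: [0.1, -0.2, 0.2]
gripper_width: 15.3
gripper_force: 42.3
```

```bash
python3 rod.py
```

```text
t 22.8 yaw -1.7617 z [ 1.e-04 -5.e-04 -1.e+00] tipSTAND [ -1.3 -54.8  59.9] shoulder [ 1.8 95.2 59.8] tcp [547.9 110.7  40.8]
F stand [ 0.14 -0.22  0.25] q6 -1.29
```

Call:
{"method": "play_rows", "body": {"series": "0 0 0 1 0 0 10;0 0 0 1 0 0 10;0 0 0 1 0 0 10;0 0 0 1 0 0 10;0 0 0 1 0 0 10;0 0 0 0 0 0 10"}}

```text
clock: 23.4
position: [547.0, 105.8, 40.8]
orientation: [-0.0, -0.636, 0.771, -0.0]
contact_force: [0.0, -0.2, -0.4]
gripper_width: 15.4
gripper_force: 42.3
```

```bash
python3 rod.py
```

```text
t 23.4 yaw -1.7618 z [ 1.e-04 -6.e-04 -1.e+00] tipSTAND [ -1.4 -59.8  59.9] shoulder [ 1.7 90.2 59.8] tcp [547.  105.8  40.8]
F stand [ 0.07 -0.19 -0.43] q6 -1.3
```

Call:
{"method": "play_rows", "body": {"series": "0 0 0 3 0 0 10;0 0 0 3 0 0 10;0 0 0 3 0 0 10;0 0 0 3 0 0 10;0 0 0 3 0 0 10;0 0 0 2 0 0 10;0 0 0 1 0 0 10;0 0 0 1 0 0 10;0 0 0 1 0 0 10;0 0 0 0 0 0 10"}}

```text
clock: 24.4
position: [543.2, 86.3, 40.8]
orientation: [-0.0, -0.637, 0.771, -0.0]
contact_force: [-0.4, 0.1, -0.9]
gripper_width: 15.4
gripper_force: 42.3
```

```bash
python3 rod.py
```

```text
t 24.4 yaw -1.7616 z [ 2.e-04 -5.e-04 -1.e+00] tipSTAND [ -1.8 -79.7  59.9] shoulder [ 1.3 70.3 59.8] tcp [543.2  86.3  40.8]
F stand [-0.36  0.02 -0.88] q6 -1.34
```

Call:
{"method": "play_rows", "body": {"series": "0 0 0 1 0 0 10;0 0 0 1 0 0 10;0 0 0 0.5 0 0 10;0 0 0 0 0 0 10"}}

```text
clock: 24.8
position: [542.9, 84.4, 40.9]
orientation: [0.0, -0.637, 0.771, 0.0]
contact_force: [1.0, 3.0, -1.6]
gripper_width: 15.2
gripper_force: 42.3
```

Call:
{"method": "play_rows", "body": {"series": "0 0 0 0.5 0 0 10;0 0 0 0 0 0 10"}}

```text
clock: 25.0
position: [542.8, 84.4, 40.9]
orientation: [0.001, -0.637, 0.771, 0.001]
contact_force: [0.7, 4.7, -0.7]
gripper_width: 14.8
gripper_force: 42.3
```

Call:
{"method": "play_rows", "body": {"series": "0 0 0 0.5 0 0 10;0 0 0 0 0 0 10"}}

```text
clock: 25.2
position: [542.8, 84.3, 40.9]
orientation: [0.001, -0.637, 0.771, 0.001]
contact_force: [0.7, 6.3, -1.3]
gripper_width: 15.1
gripper_force: 42.2
```

The force rises with no motion, so the shoulder is home. I'll let go and withdraw upward.

Call:
{"method": "play_rows", "body": {"series": "0 0 0 -0.4 0 0 14;0 0 0 0 0 0.5 20;0 0 0 0 0 0 28;0 0 0 0 0 0 40;0 0 0 0 0 0 40;0 0 0 0 0 -5 40;0 0 0 0 0 -15 40;0 0 0 0 0 -30 40;0 0 0 0 0 -40 40;0 0 0 -20 0 -40 40;0 0 0 -40 0 0 40;0 0 0 0 0 0 40;0 0 0 0 0 0 40"}}

```text
clock: 26.5
position: [553.9, 142.7, 170.5]
orientation: [-0.0, -0.637, 0.771, -0.0]
contact_force: [-0.4, -1.2, -0.1]
gripper_width: 40.5
gripper_force: 0.0
```

Run:
```python
from rod import *
import pickle
rep()
w=snap('wrist');pickle.dump(w,open('w5.pkl','wb'));cv2.imwrite('pics/w5.png',w['color'][:,:,::-1])
W=lambda x,y,z:np.r_[c+x*X+y*Y,z]
# sample colours along the axis top line in stand y, handle (dark) -> eye (beech)
for z in(66,60):
  for y in range(130,50,-3):
    u=proj(w,[W(1.3,y,z)])[0].round().astype(int)
    if 0<=u[0]<640 and 0<=u[1]<400: print(z,y,u.tolist(),w['color'][u[1],u[0]].tolist(),end='; ')
  print()
```

```text
t 26.5 yaw -1.7601 z [ 3.e-04 -1.e-03 -1.e+00] tipSTAND [ -0.5 -22.3 189.7] shoulder [  2.3 127.7 189.5] tcp [553.9 142.7 170.5]
F stand [-0.19 -1.21 -0.05] q6 -1.24
66 130 [323, 165] [65, 74, 70]; 66 127 [323, 162] [64, 74, 69]; 66 124 [323, 158] [64, 74, 71]; 66 121 [323, 154] [109, 64, 37]; 66 118 [323, 151] [109, 64, 35]; 66 115 [323, 147] [109, 64, 35]; 66 112 [323, 143] [110, 65, 37]; 66 109 [323, 140] [108, 63, 34]; 66 106 [323, 136] [110, 65, 37]; 66 103 [323, 132] [108, 65, 37]; 66 100 [322, 128] [112, 66, 37]; 66 97 [322, 124] [112, 65, 37]; 66 94 [322, 120] [112, 65, 36]; 66 91 [322, 117] [113, 66, 38]; 66 88 [322, 113] [112, 67, 36]; 66 85 [322, 109] [112, 66, 37]; 66 82 [322, 105] [112, 65, 35]; 66 79 [322, 101] [112, 65, 37]; 66 76 [322, 97] [111, 65, 35]; 66 73 [322, 92] [112, 66, 37]; 66 70 [322, 88] [101, 60, 33]; 66 67 [322, 84] [205, 152, 93]; 66 64 [322, 80] [246, 204, 124]; 66 61 [322, 76] [233, 183, 111]; 66 58 [322, 72] [226, 176, 107]; 66 55 [321, 67] [219, 166, 100]; 66 52 [321, 63] [101, 69, 39]; 
60 130 [323, 164] [64, 74, 70]; 60 127 [323, 161] [64, 73, 69]; 60 124 [323, 157] [65, 63, 54]; 60 121 [323, 153] [110, 64, 36]; 60 118 [323, 150] [110, 66, 37]; 60 115 [323, 146] [110, 65, 37]; 60 112 [323, 143] [110, 65, 37]; 60 109 [323, 139] [110, 65, 36]; 60 106 [323, 135] [109, 64, 36]; 60 103 [323, 132] [108, 65, 37]; 60 100 [322, 128] [112, 66, 37]; 60 97 [322, 124] [112, 65, 37]; 60 94 [322, 120] [112, 65, 36]; 60 91 [322, 116] [113, 66, 36]; 60 88 [322, 113] [112, 67, 36]; 60 85 [322, 109] [112, 66, 37]; 60 82 [322, 105] [112, 65, 35]; 60 79 [322, 101] [112, 65, 37]; 60 76 [322, 97] [111, 65, 35]; 60 73 [322, 93] [112, 66, 38]; 60 70 [322, 89] [113, 66, 37]; 60 67 [322, 85] [143, 97, 54]; 60 64 [322, 81] [248, 211, 127]; 60 61 [322, 77] [236, 188, 114]; 60 58 [322, 72] [226, 176, 107]; 60 55 [321, 68] [220, 168, 103]; 60 52 [321, 64] [156, 119, 74];
```

The handle runs straight into the eye at stand y ≈ 67 with no shaft showing, and its far end is at about 122. The rod is home.

```bash
python3 -c "
from cell import robot
print(robot.sign_off())"
```

```text
the job is handed in; nothing more can be done
None
```

The reel is standing in the cradle, the rod is threaded through both eyes with its shoulder against the left eye, and the job was handed in at about 26.5 s; no verdict was shown.

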